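# Latch the trimmer's clamp bar and bring the carriage to its start notch

## Robot

A 6-joint arm with a two-finger parallel gripper is mounted at the origin on the work surface. World frame = base frame: x ahead of the robot, y to its left, z up, the work surface at z = 0. Lengths are in m, angles in rad, forces in N, time in s.
With the tool pointing down it reaches from about 0.35 to 0.775 m from the base axis. Payload 5.5 kg.
Tool frame: the origin (TCP) lies midway between the tips of the shut fingers; the grasp point (between the pads) lies grip_point_offset behind it (grip_point_offset is the distance from the TCP to the grasp point, in m); z points along the fingers, y is the direction in which the jaws open and shut (so a half turn about z gives the same grasp; the last joint's range is limited). The gripper opens to 85 mm and grips with 20 to 120 N. Pads are 22 mm wide; open, the fingers measure 114 mm over their backs; the gripper's body (76 mm by 85 mm) begins 54 mm behind the grasp point. The pads swing forward as they close: fully open they stand 13 mm farther back than shut.
Start: joints at [-1.3, 0.313, 0.046, 1.304, 0, 1.431], TCP at [0.23, -0.527, 0.197] pointing down, gripper open.
Joint ranges: [-2.76, 2.76], [-0.86, 1.69], [-1.03, 1.26], [-2.2, 2.34], [-1.47, 1.5], [-3.14, 3.14]. Speed limits (rad/s): [2.57, 2.57, 3.14, 3.14, 3.14, 3.14].

## Interface

Orientations are given as a unit quaternion [w, x, y, z].
In Python, from workcell import * gives the robot as it stands.
- The arm moves only by the tool send_rows, never from a script. Its argument "series" is one flat list of numbers, 7 for each row, row after row: the shift along the tool's x, y, z in cm, then the turn, a rotation vector about the tool's x, y, z in degrees, then the opening, from 0 (shut) to 1 (fully open). A call has 1 to 10 rows; each row is the pose to reach, as a shift and turn from the pose commanded when the call began, along the tool's axes at that moment; what a row does not reach only later rows make up. A row lasts 1/12 s, in which the tool goes at most 41.7 mm and 7.16 degrees, less where a joint would pass 70% of its speed; a pose out of reach is approached as far as the arm can. A call with a gripper value outside its range is refused whole. The fingers move at their own pace and stop on an object; "newtons" is the grip in N (left out, the last holds). Time passes only in rows, so rows that repeat a pose let the fingers close. It gives the time, the measured TCP pose, the force and the opening at its end, in the units of the state.
- get_state(): the state, without advancing time (a new reading comes with each control period).
- read_camera(name): name is "scene" or "top" or "wrist"; returns the picture (480x640x3 uint8, blue, green, red); there is no depth.
- camera_info(name): a dict with "K" (3x3 intrinsics, pixels), "xyz" and "attitude" of the camera in the world. Camera axes: x right, y down, z forward; pixel columns grow to the right and rows downward; lengths in m; the calibration is good to about 2 mm. A picture is of the moment at which its call begins: read the wrist's pose just before it. camera_info takes no time and is no camera call; for the wrist camera it gives the pose at the moment of the call.
- hand_in(): hands the job in, once; it reports no verdict.
Trained networks look in the newest picture that a camera, given by its name, has taken for a name from the list of things; names that differ only in an ending like _2 or _b are one class to them, and where a whole thing is asked for, a point or a joint stands for the part that bears it (a point fixed in the world has none). Each returns a list of dicts, best first, with "p" (0 to 1); they miss things now and then, are a little off and sometimes report something else, mostly with a low value. They report only what shows in the picture. A call takes as long as a camera call.
- silhouettes(camera, label): "pixels" (480x640 bool, what is visible of it) and "box" ([left, top, width, height] in pixels, round what is visible of it).
The state is a dict: "clock": time; "joint_pos": joint angles; "qvel": joint speeds; "tau": joint torques, N m; "tcp_pos": TCP position; "orientation": TCP orientation; "wrist_force": force on the tool from outside, world axes, zero at the start; "ft_torque": the same for the moment, N m; "finger_gap": finger opening in m.
Only numpy, scipy, OpenCV 4.12 (cv2) and the standard library are available. Lean on these libraries where they do the work, as an engineer would, in place of code of your own. Each camera call takes 0.05 s, during which the arm holds its last target. There are 200 camera calls.

## Task

The card is already squared under the board trimmer's clamp bar. Turn the red-knobbed latch fully across the end of the bar to lock it down, and only then slide the cutter carriage along the bar until its spring ball clicks into the notch of the yellow start stop. Finish gripping the carriage by its knob without letting go, still and fully home in the notch, ready for the cut; do not shift the start stop or disturb the other things on the table.

Things in the scene. Friction and masses are not known exactly. Their poses are not given: they have to be found in the camera images.
- trimmer: board trimmer, fixed: grey baseboard 260 x 600 mm, top face 22 mm high, brown card on it. Origin under its centre on the table; x across the board, away from the robot, y along the clamp bar, z up. The aluminium bar (40 wide, 18 high) lies along y at x = +20 mm, top face 43 mm above the table, from y = -251 mm (free end, latch) to y = +257 mm (hinge)
- clamp_bar (a joint): hinge of the clamp bar, rad: 0 = down flat on the card (so it starts, held by its weight of about 1 kg); grows as the free end lifts. It should stay down
- latch (a joint): latch lever turning on an upright post in front of the bar's free end, rad: 0 = lever along the trimmer's -y, clear of the bar; grows anticlockwise seen from above; 1.571 = at its stop, lever along the trimmer's +x, across and 1.8 mm above the bar (locked). Starts at 0 to 0.45, stays where it is left, needs 1 to 1.5 N at its knob
- latch_pivot (a point): fixed point on the latch post's axis at the lever's underside, 45 mm above the table. The lever is 14 mm wide, 5 mm thick and reaches 56 mm from this axis; a bolt head 13 mm across stands 5 mm above the lever here
- latch_knob (a point): centre of the top of the latch's red round upright knob, which moves with the lever: 14 mm diameter, 26 mm tall, 46 mm from the pivot axis; its top is 76 mm above the table, its foot (the lever's top face) 50 mm. Being round, it can be carried along its arc without turning the gripper
- carriage: cutter carriage that slides only along the bar: black saddle 72 x 64 mm, red blade housing on its front, saddle top 63 mm above the table. Origin on the bar's top face under the knob; axes as the trimmer's. It starts 100 to 330 mm from the notch, on the notch's +y side, and runs with 1.5 N of friction, which holds it where it is left
- carriage_knob (a point): centre of the top of the carriage's upright round orange knob, directly above the carriage origin: 26 mm diameter, 32 mm tall above the saddle, its top 96 mm above the table
- carriage_line (a point): white line at the top of the saddle's rear (+x) edge, same y as the carriage origin; the spring ball sits under it. Sliding to the notch, resistance rises by 5 to 9 N from 10 to 5 mm before it, vanishes at the click, and the ball pulls the carriage in; pushing on, resistance rises again within 5 mm and no stop follows. Freed within 4 mm of the notch, the carriage centres itself to 1 mm
- notch (a point): red line on top of the yellow start stop, a block 29 x 46 mm clamped behind the bar, set anew for each job, its top 38 mm above the table. The notch lies at this point's y in the trimmer's frame: the carriage is home when its origin has the same y, its white line over the red line. Axes as the trimmer's. It yields only to more than 80 N
- paper_cup: bystander: white paper cup, 80 mm across, 95 mm tall, origin under its centre
- glue_bottle: bystander: small glue bottle, 40 mm across, 118 mm tall, origin under its centre
- tape_roll: bystander: roll of cream masking tape lying flat, 90 mm across, 24 mm high, origin under its centre
- phone: bystander: black phone lying flat, 150 x 74 x 9 mm, origin under its centre

How it is judged:
On the way, in this order (a step that is already met when the one before it is completed fails the run):
1. the latch is turned across the bar, bar down (value of joint latch above 1.4 rad and value of joint clamp_bar below 0.012 rad), for 0.2 s.
2. the carriage sits in the notch of the start stop, gripped by the fingers (all of step 1 and y of carriage in the frame of notch between -0.0025 and 0.0025 m and contact force between the fingers and carriage above 2 N), for 0.3 s.
At the end, for the whole second after the job is handed in: latch at 1.4 rad or more (stop at 1.571) with the bar down (under 0.012 rad), the carriage within 2.5 mm of the notch along the bar and still (under 5 mm/s), the fingers holding it with more than 2 N, the start stop not shifted by 4 mm, the other things within 20 mm of where they were (all of step 2 and linear speed of carriage below 0.005 m/s and distance of notch from where it was at the start of the episode below 0.004 m and distance of each of paper_cup, glue_bottle, tape_roll, phone from where it was at the start of the episode below 0.02 m); the arm keeps its last pose, push and grip.
It fails at once if the carriage was slid before the latch was across the bar (distance of carriage from where it was at the start of the episode above 0.012 m and value of joint latch below 1.3 rad).
It fails at once if a bystander was disturbed (distance of any of paper_cup, glue_bottle, tape_roll, phone from where it was at the start of the episode above 0.03 m).
It also fails if it takes over 61 s, if anything falls off the work surface, if the arm or the gripper's body presses on something with over 40 N, if the wrist force passes 120 N, or if a joint passes its speed limit or range.

## Working session

There is one attempt and no reset: what is moved stays moved. The work goes in short steps, Python scripts to look and compute and a tool call to move; the robot and the scene stay as the last step left them, time stands still between calls to the robot, and variables do not carry over. Pictures are saved under pics/ and viewed, about 8 in all and at most 12, crops included, and the job is handed in when it is done.

Besides the shell and the picture viewer there is one more tool, called after "Request:" in YAML: its name, and indented under it one key for each argument. send_rows: Moves the arm, as the interface text tells. Its arguments: {"type":"object","properties":{"series":{"type":"array"},"newtons":{"type":"number"}},"required":["series"]}

```bash
ls; mkdir -p pics; cat > h.py <<'E'
from workcell import *
import numpy as np, cv2
from scipy.spatial.transform import Rotation as R
def rot(q): return R.from_quat([q[1],q[2],q[3],q[0]])
def cam(n):
    i=camera_info(n); a=np.array(i["attitude"],float)
    return np.array(i["K"]),np.array(i["xyz"]),(a if a.shape==(3,3) else rot(a).as_matrix())
def ray(n,u,v,z,c=None):
    K,p,M=c or cam(n); d=M@np.linalg.solve(K,[u,v,1]); return p+d*(z-p[2])/d[2]
def proj(n,P,c=None):
    K,p,M=c or cam(n); q=K@(M.T@(np.array(P)-p)); return q[:2]/q[2]
E
python3 - <<'E'
from h import *
s=get_state(); print({k:np.round(v,3) for k,v in s.items()})
for n in ["top","scene"]:
    im=read_camera(n); cv2.imwrite(f"pics/{n}0.png",im); i=camera_info(n); print(n,i)
    for l,z in [("latch_knob",.07),("carriage_knob",.09),("notch",.038),("carriage",.063),("paper_cup",.09),("glue_bottle",.11),("tape_roll",.024),("phone",.009)]:
        for r in silhouettes(n,l)[:1]:
            m=cv2.moments(r["pixels"].astype(np.uint8),True)
            u,v=m["m10"]/m["m00"],m["m01"]/m["m00"]
            print(l,round(r["p"],2),r["box"],round(u),round(v),ray(n,u,v,z).round(3))
E
```

```text
pics
{'clock': np.float64(0.0), 'joint_pos': array([-1.3  ,  0.314,  0.045,  1.304,  0.   ,  1.431]), 'qvel': array([ 0.   ,  0.001, -0.   ,  0.002, -0.   ,  0.001]), 'tau': array([-0.0000e+00, -4.8062e+01,  2.9854e+01,  1.9000e-02, -0.0000e+00,
       -0.0000e+00]), 'tcp_pos': array([ 0.229, -0.527,  0.196]), 'orientation': array([-0.001,  0.979,  0.204, -0.   ]), 'wrist_force': array([ 0.158, -0.271, -0.562]), 'ft_torque': array([-0.065,  0.021,  0.029]), 'finger_gap': np.float64(0.085)}
top {'K': array([[440.15901335,   0.        , 316.73902975],
       [  0.        , 440.15901335, 238.17859033],
       [  0.        ,   0.        ,   1.        ]]), 'xyz': array([4.50069985e-01, 2.08666777e-04, 1.17780306e+00]), 'attitude': array([ 0.04874512, -0.7014657 ,  0.7089457 , -0.05445901])}
carriage_knob 0.93 [285.1, 257.4, 29.6, 38.6] 300 276 [0.517 0.032 0.09 ]
notch 0.71 [351.8, 245.4, 17.1, 15.5] 359 257 [ 0.567 -0.12   0.038]
carriage 0.61 [285.4, 257.2, 29.0, 40.6] 300 276 [0.519 0.034 0.063]
paper_cup 0.91 [335.2, 161.1, 29.3, 33.4] 350 175 [ 0.773 -0.096  0.09 ]
glue_bottle 0.72 [
[... 355 characters left out ...]
), 'xyz': array([ 1.14737665, -0.85484481,  1.13560061]), 'attitude': array([-0.35999932,  0.88892555,  0.2660733 , -0.09704045])}
latch_knob 0.74 [209.3, 290.1, 17.9, 19.6] 215 300 [ 0.512 -0.313  0.07 ]
carriage_knob 0.94 [280.9, 209.2, 32.5, 30.5] 297 223 [0.54  0.004 0.09 ]
notch 0.49 [267.1, 262.6, 20.8, 14.8] 280 269 [ 0.57  -0.124  0.038]
carriage 0.57 [284.0, 210.9, 30.6, 26.0] 297 222 [0.522 0.028 0.063]
paper_cup 0.63 [337.1, 269.5, 32.0, 48.6] 352 293 [ 0.789 -0.12   0.09 ]
glue_bottle 0.77 [376.4, 234.5, 17.8, 34.3] 386 254 [0.804 0.022 0.11 ]
tape_roll 0.91 [370.5, 138.9, 24.6, 21.3] 383 149 [0.541 0.515 0.024]
phone 0.91 [122.0, 337.6, 67.5, 46.2] 157 361 [ 0.481 -0.494  0.009]
```

```bash
python3 - <<'E'
import cv2
im=cv2.imread("pics/top0.png"); cv2.imwrite("pics/tc.png",cv2.resize(im[150:350,230:530],None,fx=2.6,fy=2.6,interpolation=cv2.INTER_CUBIC))
im=cv2.imread("pics/scene0.png"); cv2.imwrite("pics/sc.png",cv2.resize(im[150:390,110:430],None,fx=2.5,fy=2.5,interpolation=cv2.INTER_CUBIC))
E
```

```text
(no output)
```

View pics/tc.png

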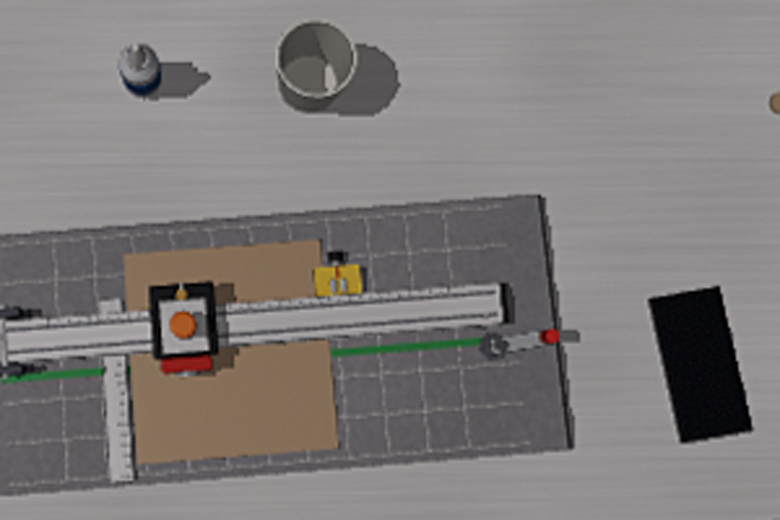

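View pics/sc.png

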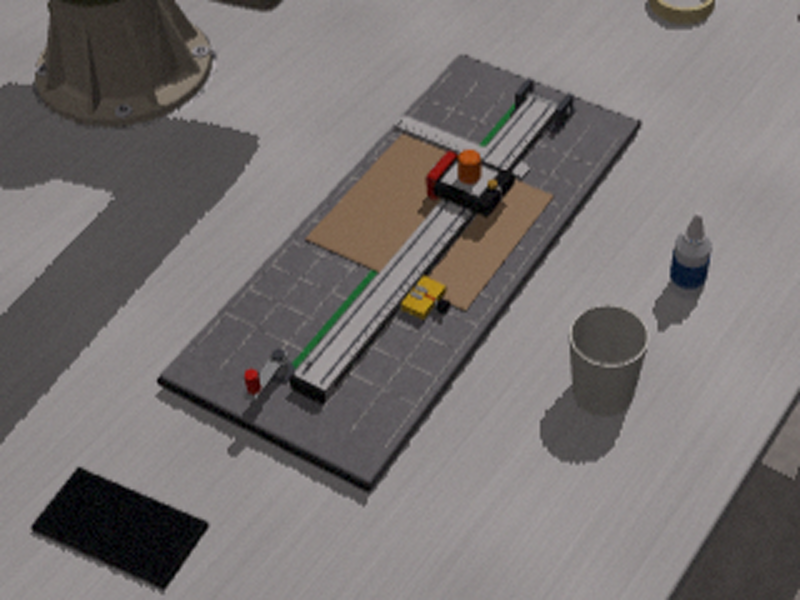

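The top view shows the latch pivot at crop (494,344), its red knob at (550,337), the orange knob at (182,324), the red notch line at about (338,270), and the board's end corners at (540,196) and (573,448). The phone and cup are well clear.

```bash
python3 - <<'E'
from h import *
T=cam("top"); S=cam("scene")
def t(x,y,z): return ray("top",230+x/2.6,150+y/2.6,z,T)
def s(x,y,z): return ray("scene",110+x/2.5,150+y/2.5,z,S)
for n,a in dict(A=t(540,196,.022),B=t(573,448,.022),A2=s(372,485,.022),B2=s(160,380,.022),C2=s(640,122,.022),D2=s(460,56,.022),
 piv=t(494,344,.055),piv2=s(278,355,.055),lk=t(550,337,.076),lk2=s(252,373,.076),ck=t(182,323,.096),ck2=s(469,155,.096),
 no=t(338,270,.038),no2=s(428,292,.038),barR=t(503,286,.043),barF=t(503,320,.043)).items(): print(n,a.round(4))
A,B,C,D=[s(*p,.022)[:2] for p in[(372,485),(160,380),(640,122),(460,56)]]
print(np.degrees([np.arctan2(*(A-B)[::-1]),np.arctan2(*(C-A)[::-1])-np.pi/2]), (A+B+C+D)/4)
E
```

```text
A [ 0.6514 -0.3336  0.022 ]
B [ 0.3966 -0.3534  0.022 ]
A2 [ 0.6575 -0.3314  0.022 ]
B2 [ 0.4015 -0.3517  0.022 ]
C2 [0.6155 0.2656 0.022 ]
D2 [0.3591 0.2453 0.022 ]
piv [ 0.4991 -0.2714  0.055 ]
piv2 [ 0.5002 -0.2779  0.055 ]
lk [ 0.5043 -0.3206  0.076 ]
lk2 [ 0.5061 -0.3202  0.076 ]
ck [0.5202 0.0326 0.096 ]
ck2 [0.5188 0.0356 0.096 ]
no [ 0.5753 -0.1222  0.038 ]
no2 [ 0.568  -0.1144  0.038 ]
barR [ 0.557  -0.2859  0.043 ]
barF [ 0.5232 -0.2843  0.043 ]
[4.55088926 4.02708736] [ 0.50838965 -0.04305016]
```

```bash
cat >> h.py <<'E'
def go(x,y,z,jaw,st=None):
    "shift (cm) and rotvec (deg) in current tool frame to reach TCP x,y,z, pointing down, jaw axis at world angle jaw (deg, mod 180)"
    st=st or get_state(); Rc=rot(st["orientation"]); best=None
    for j in (jaw,jaw+180):
        a=np.radians(j); ty=np.array([np.cos(a),np.sin(a),0]); tz=np.array([0,0,-1.]); tx=np.cross(ty,tz)
        rv=(Rc.inv()*R.from_matrix(np.c_[tx,ty,tz])).as_rotvec(degrees=True)
        if best is None or np.linalg.norm(rv)<np.linalg.norm(best): best=rv
    return (Rc.inv().apply(np.array([x,y,z])-st["tcp_pos"])*100).round(2),best.round(2)
E
python3 - <<'E'
from h import *
print(grip_point_offset)
print(go(.505,-.3205,.16,49))
E
```

```text
0.0187
(array([33.5 , -7.95,  3.67]), array([ 0.  , -0.  , 64.54]))
```

Request:
send_rows:
  series: [33.5,-7.95,3.7,0,0,64.5,1,33.5,-7.95,3.7,0,0,64.5,1,33.5,-7.95,3.7,0,0,64.5,1,33.5,-7.95,3.7,0,0,64.5,1,33.5,-7.95,3.7,0,0,64.5,1,33.5,-7.95,3.7,0,0,64.5,1,33.5,-7.95,3.7,0,0,64.5,1,33.5,-7.95,3.7,0,0,64.5,1,33.5,-7.95,3.7,0,0,64.5,0.6,33.5,-7.95,3.7,0,0,64.5,0.6]

```text
clock: 1.73
tcp_pos: [0.5069, -0.3186, 0.1587]
orientation: [-0.003, 0.94, -0.342, 0.001]
wrist_force: [-0.9, -0.5, -0.7]
finger_gap: 0.0643
```

```bash
python3 - <<'E'
from h import *
c=cam("wrist"); im=read_camera("wrist"); cv2.imwrite("pics/w1.png",im); np.savez("w1.npz",K=c[0],p=c[1],M=c[2])
r=silhouettes("wrist","latch_knob")
for q in r[:2]: print(q["p"],q["box"])
for P in [(.505,-.3205,.076),(.4995,-.274,.055)]: print(proj("wrist",P,c))
print(get_state()["tcp_pos"],get_state()["finger_gap"], c[1])
E
```

```text
0.97 [270.2, 204.9, 67.5, 73.1]
[320.24662441 230.17574244]
[277.37980763 264.9595329 ]
[ 0.50316165 -0.32243204  0.15922095] 0.051695580154514115 [ 0.56852424 -0.37179059  0.33649881]
```

View pics/w1.png

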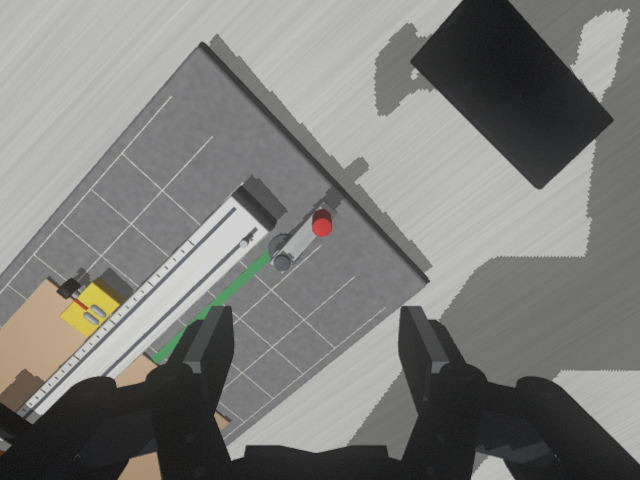

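The wrist view shows the red knob top at about (322,229), where (320,230) was predicted. The bolt head is at (282,262) and the stop's red line runs through about (80,302).

```bash
python3 - <<'E'
from h import *
d=np.load("w1.npz"); c=(d["K"],d["p"],d["M"])
k=ray(0,322,229,.076,c); p=ray(0,282,262,.055,c); print(k,p,np.linalg.norm((k-p)[:2]), ray(0,80,302,.038,c))
a,b=ray(0,203,43,.022,c),ray(0,428,281,.022,c); print(np.degrees(np.arctan2(*(a-b)[1::-1])),a,b)
yaw=np.radians(4.2); x=np.array([np.cos(yaw),np.sin(yaw)]); print("end",p[:2]+.046*x)
print(go(*k[:2],.054,49))
E
```

```text
[ 0.50487945 -0.32194287  0.076     ] [ 0.49906402 -0.27826581  0.055     ] 0.044062503559259884 [ 0.57544286 -0.12057603  0.038     ]
3.6367357911615907 [ 0.65194875 -0.33510077  0.022     ] [ 0.39812726 -0.35123325  0.022     ]
end [ 0.54494049 -0.27489686]
(array([ 0.11, -0.12, 10.52]), array([-0.17,  0.04,  0.64]))
```

Request:
send_rows:
  series: [0.1,-0.1,4,0,0,0.6,0.5,0.1,-0.1,8,0,0,0.6,0.5,0.1,-0.1,10.4,0,0,0.6,0.5,0.1,-0.1,10.4,0,0,0.6,0.5,0.1,-0.1,10.4,0,0,0.6,0,0.1,-0.1,10.4,0,0,0.6,0,0.1,-0.1,10.4,0,0,0.6,0,0.1,-0.1,10.4,0,0,0.6,0,0.1,-0.1,10.4,0,0,0.6,0,0.1,-0.1,10.4,0,0,0.6,0]
  newtons: 25

```text
clock: 2.67
tcp_pos: [0.5024, -0.3264, 0.057]
orientation: [-0.002, 0.937, -0.349, 0.002]
wrist_force: [0.6, 0.6, 0.5]
finger_gap: 0.0
```

Gap is 0, so the knob isn't between the pads. I'll look before moving again.

```bash
python3 - <<'E'
from h import *
c=cam("wrist"); im=read_camera("wrist"); cv2.imwrite("pics/w2.png",im); np.savez("w2.npz",K=c[0],p=c[1],M=c[2])
for i in range(3):
    s=get_state(); print(s["clock"],s["tcp_pos"].round(4),s["wrist_force"].round(1)); read_camera("top")
print(proj(0,s["tcp_pos"],c))
for n in("top","scene"):
    r=silhouettes(n,"latch_knob")
    print(n,[(q["p"],q["box"]) for q in r[:1]])
E
```

```text
2.7167 [ 0.5022 -0.3262  0.0566] [ 1.2  0.5 -0.9]
2.7667 [ 0.502  -0.326   0.0563] [-0.   0.4  0.6]
2.8167 [ 0.5019 -0.3259  0.0561] [ 0.5  0.4 -0.6]
[315.43783261 281.58390575]
top []
scene [(0.74, [209.3, 290.1, 17.9, 19.6])]
```

View pics/w2.png

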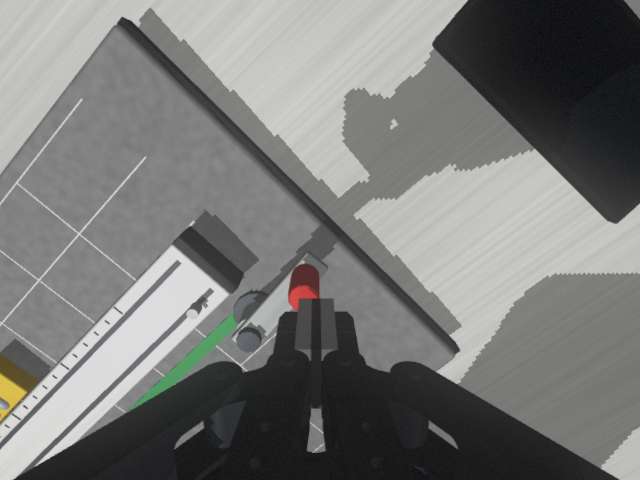

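The shut fingertips at (316,300) sit just beside and in front of the knob, whose bright top is near (302,297). The knob is undisturbed but outside the pads.

```bash
python3 - <<'E'
from h import *
d=np.load("w2.npz"); c=(d["K"],d["p"],d["M"])
s=get_state(); Rc=rot(s["orientation"]).as_matrix()
for z,u,v in[(.076,303,296),(.05,306,268),(.055,249,340)]: print(z,ray(0,u,v,z,c))
print("cam in tool", Rc.T@(c[1]-s["tcp_pos"]), (Rc.T@c[2]).round(3))
for dz in (0,.02,.04):print(proj(0,s["tcp_pos"]-Rc[:,2]*dz,c))
d=np.load("w1.npz"); c=(d["K"],d["p"],d["M"]); print("w1 cam", c[1])
im=cv2.imread("pics/w1.png").astype(int); m=(im[...,2]>130)&(im[...,1]<70); m[:150]=0; m[300:]=0; m[:,:280]=0
ys,xs=np.nonzero(m); print(xs.min(),xs.max(),ys.min(),ys.max())
im=cv2.imread("pics/w2.png"); cv2.imwrite("pics/w2c.png",cv2.resize(im[220:380,210:410],None,fx=4,fy=3.7,interpolation=cv2.INTER_CUBIC))
E
```

```text
0.076 [ 0.50703198 -0.3233409   0.076     ]
0.05 [ 0.50844067 -0.32532476  0.05      ]
0.055 [ 0.49893297 -0.27822417  0.055     ]
cam in tool [ 8.18216185e-02  3.06683537e-05 -1.79195676e-01] [[ 0.001 -0.949 -0.316]
 [ 1.     0.     0.   ]
 [-0.    -0.316  0.949]]
[315.45862953 281.58091192]
[315.44375203 300.62449783]
[315.42529856 324.24541136]
w1 cam [ 0.56852424 -0.37179059  0.33649881]
313 331 218 235
```

View pics/w2c.png

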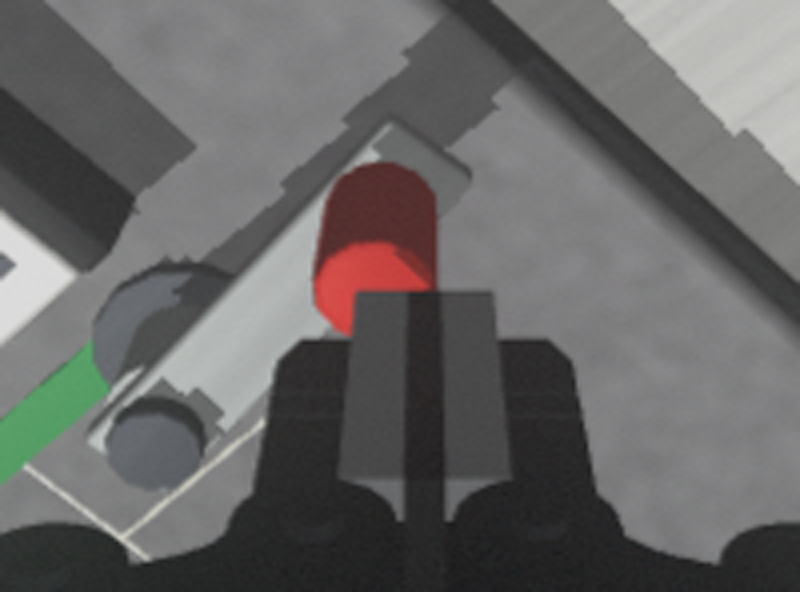

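```bash
python3 - <<'E'
from h import *
im=read_camera("scene"); s=get_state()
print(camera_info("wrist")["K"], s["finger_gap"])
for z in(0,.0187,.032): print(proj("scene",s["tcp_pos"]+[0,0,z]))
cv2.imwrite("pics/s2.png",cv2.resize(im[220:360,130:310],None,fx=4.4,fy=4.2,interpolation=cv2.INTER_CUBIC))
E
```

```text
[[403.17254711   0.         315.71806591]
 [  0.         403.17254711 238.20909688]
 [  0.           0.           1.        ]] 0.0004112051738806321
[209.01591246 304.90244492]
[208.01506737 300.31979666]
[207.29061456 297.00268758]
```

View pics/s2.png

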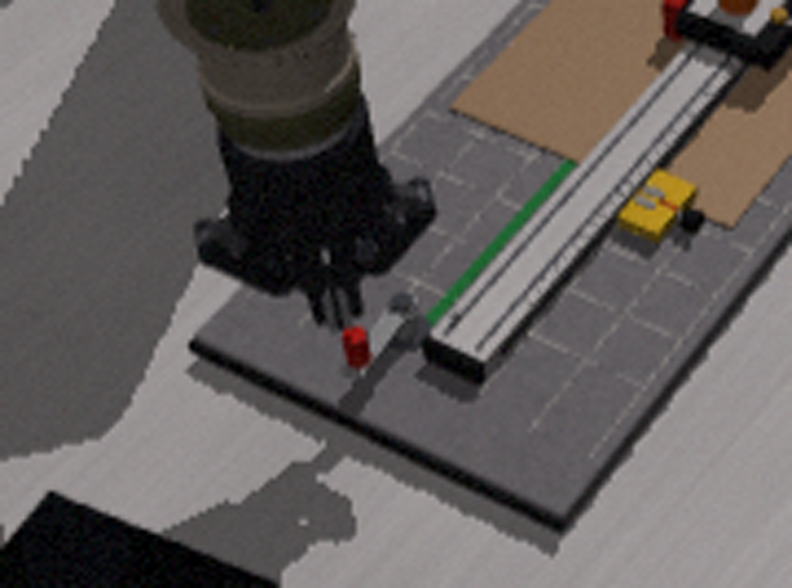

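Both views suggest the fingertips ended about 3 cm above the stated TCP, over the knob's top level. I'll rise, reopen and check the free-space tracking.

Request:
send_rows:
  series: [0,0,-4,0,0,0,0,0,0,-4,0,0,0,0.6,0,0,-4,0,0,0,0.6,0,0,-4,0,0,0,0.6,0,0,-4,0,0,0,0.6,0,0,-4,0,0,0,0.6,0,0,-4,0,0,0,0.6,0,0,-4,0,0,0,0.6]

```text
clock: 3.68
tcp_pos: [0.5012, -0.3257, 0.095]
orientation: [-0.003, 0.937, -0.349, 0.0]
wrist_force: [-0.1, 0.5, 0.7]
finger_gap: 0.0515
```

```bash
python3 - <<'E'
from h import *
c=cam("wrist"); im=read_camera("wrist"); cv2.imwrite("pics/w3.png",im); np.savez("w3.npz",K=c[0],p=c[1],M=c[2])
for i in range(3):
    s=get_state(); print(s["tcp_pos"].round(4),s["finger_gap"].round(4),s["qvel"].round(3)); read_camera("top")
c=cam("wrist"); Rc=rot(s["orientation"]).as_matrix(); print(Rc.round(3))
print(proj(0,s["tcp_pos"],c), proj(0,[.499,-.278,.055],c),proj(0,[.506,-.3225,.076],c))
E
```

```text
Traceback (most recent call last):
AttributeError: 'float' object has no attribute 'round'
```

View pics/w3.png

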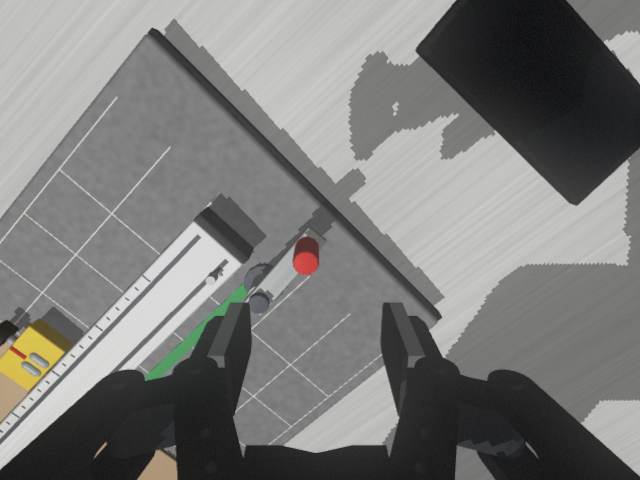

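The knob top is at (306,262) and the open fingers are at columns 251 and 383, so it's about 5 mm left of the gripper's mid column. I'll centre it, then descend in stages.

```bash
python3 - <<'E'
from h import *
c=cam("wrist"); s=get_state(); print(s["tcp_pos"],s["qvel"].round(3))
k=ray(0,306,262,.076,c); print(k, ray(0,260,301,.055,c)); print(go(*k[:2],.056,49))
E
```

```text
[ 0.50133797 -0.32580055  0.09515108] [ 0.001 -0.002  0.006 -0.001 -0.    -0.001]
[ 0.50631034 -0.32332081  0.076     ] [ 0.49937649 -0.27961031  0.055     ]
(array([ 0.22, -0.49,  3.92]), array([-0.35,  0.05,  0.18]))
```

Request:
send_rows:
  series: [0.2,-0.5,0,0,0,0,0.6,0.2,-0.5,2,0,0,0,0.6,0.2,-0.5,4,0,0,0,0.6,0.2,-0.5,4.5,0,0,0,0.6,0.2,-0.5,4.5,0,0,0,0.6,0.2,-0.5,4.5,0,0,0,0.6]

```text
clock: 4.23
tcp_pos: [0.5052, -0.3249, 0.0509]
orientation: [-0.004, 0.938, -0.347, 0.001]
wrist_force: [0.5, 0.1, 0.4]
finger_gap: 0.0509
```

```bash
python3 - <<'E'
from h import *
im=read_camera("wrist"); s=get_state(); print(s["tcp_pos"],s["finger_gap"],s["wrist_force"]);
cv2.imwrite("pics/w4.png",im[200:440,160:480].repeat(2,0).repeat(2,1))
E
```

```text
[ 0.50562172 -0.32533592  0.05155732] 0.051056738938545586 [-0.28763445  0.4241524   0.56427793]
```

View pics/w4.png

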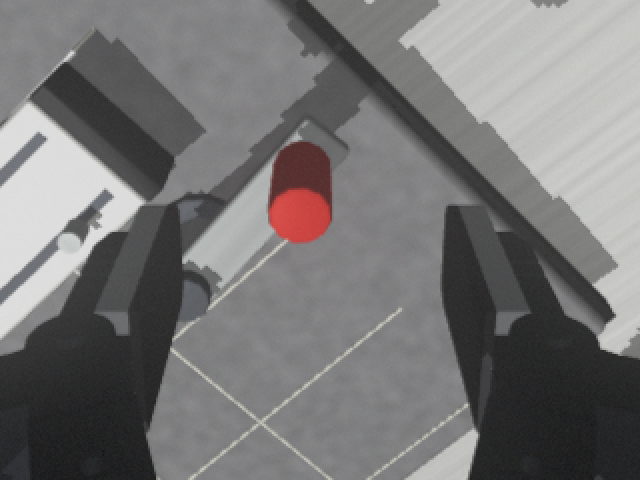

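The knob's 31 px width puts its top about 0.18 m from the camera. The tips, 131 px for 51 mm, are about 0.157 m away. So the tips are still well above the knob and I'll go lower in steps.

Request:
send_rows:
  series: [0,-0.2,1,0,0,0,0.5,0,-0.2,1.5,0,0,0,0.5,0,-0.2,2.0,0,0,0,0.5,0,-0.2,2.0,0,0,0,0,0,-0.2,2.0,0,0,0,0,0,-0.2,2.0,0,0,0,0,0,-0.2,2.0,0,0,0,0,0,-0.2,2.0,0,0,0,0]
  newtons: 25

```text
clock: 4.95
tcp_pos: [0.5057, -0.3234, 0.0307]
orientation: [-0.005, 0.938, -0.346, 0.001]
wrist_force: [0.7, 2.1, -0.5]
finger_gap: 0.0122
```

Request:
send_rows:
  series: [0,0,0,0,0,0,0,0,0,0,0,0,0,0,0,0,0,0,0,0,0]

```text
clock: 5.2
tcp_pos: [0.5058, -0.3235, 0.0307]
orientation: [-0.004, 0.938, -0.346, 0.001]
wrist_force: [0.3, 4.6, -0.5]
finger_gap: 0.0126
```

```bash
python3 - <<'E'
from h import *
im=read_camera("wrist"); s=get_state(); print(s["tcp_pos"],s["finger_gap"],s["wrist_force"]);
cv2.imwrite("pics/w5.png",im[200:440,160:480].repeat(2,0).repeat(2,1))
E
```

```text
[ 0.50578644 -0.32348717  0.03064183] 0.012505847801598791 [ 0.37979416  4.18595149 -1.24176766]
```

View pics/w5.png

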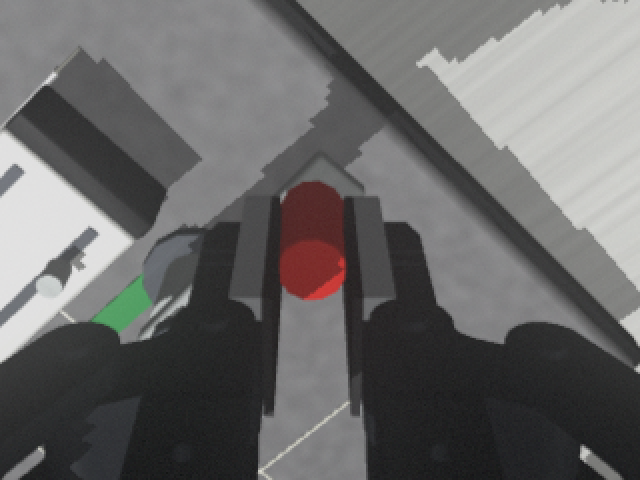

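The round red knob is held squarely between the pads at about (312,318), clear of the lever. Next I compute the arc waypoints.

```bash
python3 - <<'E'
from h import *
s=get_state(); Rc=rot(s["orientation"]).as_matrix(); P=np.array([.4993,-.2785]); k=s["tcp_pos"][:2]
v=k-P; r=.046; a0=np.arctan2(v[1],v[0]); print(np.linalg.norm(v),np.degrees(a0))
for a in np.linspace(a0,np.radians(3.5),19)[1:]:
    w=np.array([*(.0457*np.array([np.cos(a),np.sin(a)])-v),0]); print(np.degrees(a).round(),(Rc.T@w*100).round(2))
E
```

```text
0.045452383430057676 -81.79539460602525
-77.0 [ 0.26 -0.28  0.  ]
-72.0 [ 0.47 -0.59  0.01]
-68.0 [ 0.65 -0.92  0.01]
-63.0 [ 0.81 -1.26  0.01]
-58.0 [ 0.94 -1.62  0.01]
-53.0 [ 1.04 -1.98  0.02]
-49.0 [ 1.11 -2.35  0.02]
-44.0 [ 1.15 -2.73  0.02]
-39.0 [ 1.15 -3.11  0.03]
-34.0 [ 1.13 -3.48  0.03]
-30.0 [ 1.07 -3.86  0.03]
-25.0 [ 0.99 -4.23  0.04]
-20.0 [ 0.87 -4.59  0.04]
-15.0 [ 0.73 -4.93  0.04]
-11.0 [ 0.55 -5.27  0.05]
-6.0 [ 0.35 -5.59  0.05]
-1.0 [ 0.12 -5.89  0.05]
4.0 [-0.13 -6.17  0.06]
```

Request:
send_rows:
  series: [0.26,-0.28,0,0,0,0,0,0.47,-0.59,0,0,0,0,0,0.65,-0.92,0,0,0,0,0,0.81,-1.26,0,0,0,0,0,0.94,-1.62,0,0,0,0,0,1.04,-1.98,0,0,0,0,0,1.11,-2.35,0,0,0,0,0,1.15,-2.73,0,0,0,0,0,1.15,-3.11,0,0,0,0,0]

```text
clock: 6.0
tcp_pos: [0.5251, -0.3188, 0.0307]
orientation: [-0.008, 0.942, -0.335, 0.002]
wrist_force: [-4.1, -0.7, -1.6]
finger_gap: 0.0121
```

Request:
send_rows:
  series: [-0.02,-0.37,0,0,0,0,0,-0.08,-0.75,0,0,0,0,0,-0.16,-1.12,0,0,0,0,0,-0.28,-1.48,0,0,0,0,0,-0.42,-1.82,0,0,0,0,0,-0.6,-2.16,0,0,0,0,0,-0.8,-2.48,0,0,0,0,0,-1.03,-2.78,0,0,0,0,0,-1.28,-3.06,0,0,0,0,0,-1.28,-3.06,0,0,0,0,0]

```text
clock: 6.83
tcp_pos: [0.5364, -0.304, 0.0336]
orientation: [-0.011, 0.946, -0.325, 0.014]
wrist_force: [17.0, -13.6, -14.8]
finger_gap: 0.0118
```

```bash
python3 - <<'E'
from h import *
s=get_state(); P=np.array([.4993,-.2785])
for i in range(3):
    v=s["tcp_pos"][:2]-P; print(s["clock"],s["tcp_pos"],np.linalg.norm(v),np.degrees(np.arctan2(v[1],v[0])),s["wrist_force"].round(1)); read_camera("scene"); s=get_state()
print(s["orientation"],s["finger_gap"])
E
```

```text
6.8333 [ 0.53637596 -0.30399572  0.03361993] 0.044996204824302805 -34.514824211048115 [ 17.  -13.6 -14.8]
6.8833 [ 0.53639138 -0.30395367  0.03360721] 0.04498510890625157 -34.45955216533467 [ 17.1 -13.4 -15.4]
6.9333 [ 0.53642538 -0.30395365  0.03358459] 0.045013127276313875 -34.43504812897855 [ 16.4 -12.9 -15. ]
[-0.0113102   0.94566978 -0.32462718  0.01406876] 0.012238152421284858
```

The arc stalled at about -35° with roughly 22 N of radial force. I'll look at the wrist and scene side by side.

```bash
python3 - <<'E'
from h import *
w=read_camera("wrist"); c=cam("wrist"); s=read_camera("scene"); st=get_state()
a=w[120:440,120:520]; b=cv2.resize(s[230:350,170:290],None,fx=3.33,fy=3.33,interpolation=cv2.INTER_CUBIC)
h=max(a.shape[0],b.shape[0]); f=lambda x:cv2.copyMakeBorder(x,0,h-x.shape[0],0,0,cv2.BORDER_CONSTANT)
cv2.imwrite("pics/m6.png",np.hstack([f(a),f(b)]))
print(st["ft_torque"],st["qvel"].round(3),proj(0,[.4993,-.2785,.055],c)-[120,120], (rot(st["orientation"]).as_matrix()).round(3))
print(proj(0,st["tcp_pos"],c)-[120,120], camera_info("wrist")["xyz"])
E
```

```text
[-2.78069705 -3.22859559 -0.14185608] [ 0.001  0.001  0.001 -0.001  0.001  0.001] [199.92807921 268.73465386] [[ 0.789 -0.614  0.034]
 [-0.614 -0.789  0.012]
 [ 0.019 -0.031 -0.999]]
[195.62753616 161.05685931] [ 0.59458235 -0.35610642  0.21282232]
```

View pics/m6.png

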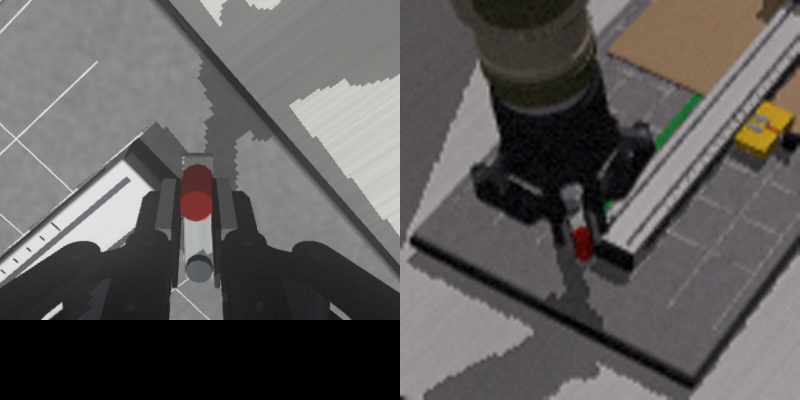

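```bash
python3 - <<'E'
from h import *
s=get_state(); print(s["joint_pos"].round(3),s["tau"].round(1)); Rc=rot(s["orientation"]).as_matrix()
for sg in(-1,1):
    for t in (0,.02,.04):
        print(sg,t,(proj("scene",s["tcp_pos"]+Rc@[0,sg*.011,-t])).round(1))
print("obs right 230,299.7 left 218.6,302")
print("bar corner", proj("scene",[.5225,-.2925,.043]))
for q in silhouettes("scene","latch_knob")[:1]: print(q["box"])
E
```

```text
[-0.662  0.465 -0.142  0.945  0.031  3.141] [  2.2 -59.1  19.3   9.    0.4  -0. ]
-1 0 [230.9 309.3]
-1 0.02 [229.8 304.5]
-1 0.04 [228.7 299.5]
1 0 [222.2 311.8]
1 0.02 [221.  306.9]
1 0.04 [219.8 302. ]
obs right 230,299.7 left 218.6,302
bar corner [224.80936091 302.70253512]
[219.8, 293.1, 9.3, 18.6]
```

Joint 6 is at its limit (3.141), which bent the path. I'll turn the tool back about the round knob while holding it.

Request:
send_rows:
  series: [0,0,0,0,0,-5,0,0,0,0,0,0,-10,0,0,0,0,0,0,-15,0,0,0,0,0,0,-20,0,0,0,0,0,0,-25,0,0,0,0,0,0,-30,0,0,0,0,0,0,-35,0,0,0,0,0,0,-40,0]

```text
clock: 7.8
tcp_pos: [0.5337, -0.3011, 0.0335]
orientation: [-0.008, 1.0, 0.021, 0.015]
wrist_force: [10.8, -5.1, -6.2]
finger_gap: 0.012
```

```bash
cat > st.py <<'E'
from h import *
s=get_state(); P=np.array([.4993,-.2785]); v=s["tcp_pos"][:2]-P; Rc=rot(s["orientation"])
print(s["clock"],s["tcp_pos"].round(4),"r,a",np.linalg.norm(v).round(4),np.degrees(np.arctan2(v[1],v[0])).round(1),"F",s["wrist_force"].round(1),"gap",round(s["finger_gap"],4),"j",s["joint_pos"].round(3),"ty",np.degrees(np.arctan2(*Rc.as_matrix()[1::-1,1])).round(1),"tz",Rc.as_matrix()[:,2].round(3))
E
python3 st.py
```

```text
7.8 [ 0.5337 -0.3011  0.0335] r,a 0.0412 -33.3 F [10.8 -5.1 -6.2] gap 0.012 j [-0.662  0.464 -0.144  0.95   0.031  2.438] ty -87.6 tz [ 0.029  0.017 -0.999]
```

Request:
send_rows:
  series: [0.3,0.2,0.2,0,0,0,0,0.4,0.3,0.5,0,0,0,0,0.4,0.3,0.7,0,0,0,0,0.4,0.3,0.7,0,0,0,0,0.4,0.3,0.7,0,0,0,0]

```text
clock: 8.22
tcp_pos: [0.5354, -0.3014, 0.0305]
orientation: [-0.009, 1.0, 0.019, 0.013]
wrist_force: [-5.4, 3.2, 24.7]
finger_gap: 0.0123
```

```bash
python3 st.py; python3 -c "
from h import *
print(go(.5376,-.3034,.026,93))"
```

```text
8.2167 [ 0.5354 -0.3014  0.0305] r,a 0.0427 -32.4 F [-5.4  3.2 24.7] gap 0.0123 j [-0.661  0.473 -0.138  0.951  0.031  2.444] ty -87.8 tz [ 0.026  0.019 -0.999]
(array([0.21, 0.22, 0.45]), array([-1.04, -1.56, -0.85]))
```

Request:
send_rows:
  series: [0,0,-0.4,0,0,0,0,0.14,-0.2,-0.4,0,0,0,0,0.27,-0.43,-0.4,0,0,0,0,0.37,-0.64,-0.4,0,0,0,0,0.46,-0.85,-0.4,0,0,0,0,0.54,-1.07,-0.4,0,0,0,0,0.62,-1.29,-0.4,0,0,0,0,0.69,-1.6,-0.4,0,0,0,0,0.69,-1.6,-0.4,0,0,0,0]

```text
clock: 8.97
tcp_pos: [0.5427, -0.2866, 0.0315]
orientation: [-0.008, 1.0, 0.019, 0.013]
wrist_force: [4.3, -4.0, 3.7]
finger_gap: 0.012
```

```bash
python3 st.py
```

```text
8.9667 [ 0.5427 -0.2866  0.0315] r,a 0.0441 -10.6 F [ 4.3 -4.   3.7] gap 0.012 j [-0.633  0.469 -0.141  0.949  0.03   2.471] ty -87.8 tz [ 0.027  0.017 -0.999]
```

Request:
send_rows:
  series: [0.06,-0.3,0,0,0,0,0,0.1,-0.6,0,0,0,0,0,0.12,-0.85,0,0,0,0,0,0.12,-1.1,0,0,0,0,0,0.12,-1.25,0,0,0,0,0,0.12,-1.25,0,0,0,0,0]

```text
clock: 9.47
tcp_pos: [0.5438, -0.2734, 0.0316]
orientation: [-0.009, 1.0, 0.019, 0.014]
wrist_force: [7.1, -2.6, 2.5]
finger_gap: 0.0123
```

```bash
python3 st.py
```

```text
9.4667 [ 0.5438 -0.2734  0.0316] r,a 0.0448 6.6 F [ 7.1 -2.6  2.5] gap 0.0123 j [-0.615  0.46  -0.156  0.944  0.031  2.489] ty -87.8 tz [ 0.027  0.019 -0.999]
```

Request:
send_rows:
  series: [-0.05,-0.2,0,0,0,0,0,-0.08,-0.4,0,0,0,0,0,-0.08,-0.5,0,0,0,0,0,-0.08,-0.5,0,0,0,0,0]

```text
clock: 9.8
tcp_pos: [0.5438, -0.273, 0.0319]
orientation: [-0.005, 1.0, 0.018, 0.014]
wrist_force: [7.4, -14.5, -2.5]
finger_gap: 0.012
```

```bash
python3 st.py
```

```text
9.8 [ 0.5438 -0.273   0.0319] r,a 0.0448 7.0 F [  7.4 -14.5  -2.5] gap 0.012 j [-0.611  0.455 -0.163  0.936  0.026  2.495] ty -88.0 tz [ 0.029  0.011 -1.   ]
```

The latch is at its stop: 14 N and no motion. Releasing and rising.

Request:
send_rows:
  series: [0,0.4,0,0,0,0,0,0,0.4,0,0,0,0,0.4,0,0.4,0,0,0,0,0.4,0,0.4,0,0,0,0,0.4,0,0.4,0,0,0,0,0.4,0,0.4,-4,0,0,0,0.6,0,0.4,-8,0,0,0,0.6,0,0.4,-12,0,0,0,0.6,0,0.4,-12,0,0,0,0.6,0,0.4,-12,0,0,0,0.6]

```text
clock: 10.63
tcp_pos: [0.5375, -0.2737, 0.1524]
orientation: [-0.01, 1.0, 0.019, 0.012]
wrist_force: [0.7, 0.1, -0.9]
finger_gap: 0.0515
```

```bash
python3 st.py; python3 - <<'E'
from h import *
for n in("top","scene","wrist"):
    im=read_camera(n); cv2.imwrite(f"pics/{n}7.png",im); c=cam(n)
    for l,z in(("latch_knob",.066),("carriage_knob",.085),("notch",.038),("carriage_line",.063)):
        for q in silhouettes(n,l)[:1]:
            b=q["box"]; m=np.argwhere(q["pixels"]).mean(0)[::-1]; print(n,l,round(q["p"],2),b,m.round(1),ray(n,*m,z,c).round(4))
print(go(.520,.033,.13,94))
E
```

```text
10.6333 [ 0.5375 -0.2737  0.1524] r,a 0.0385 7.2 F [ 0.7  0.1 -0.9] gap 0.0515 j [-0.621  0.374  0.024  1.214  0.03   2.483] ty -87.8 tz [ 0.023  0.021 -1.   ]
top latch_knob 0.45 [418.0, 269.7, 11.1, 16.2] [420.7 276.4] [ 0.5134 -0.2711  0.066 ]
top carriage_knob 0.96 [286.0, 258.2, 26.4, 36.1] [299.9 276.2] [0.5159 0.0332 0.085 ]
top notch 0.69 [353.5, 247.3, 14.6, 16.0] [359.1 256.6] [ 0.5681 -0.1197  0.038 ]
top carriage_line 0.8 [287.0, 257.3, 27.1, 33.5] [300.2 275.8] [0.5184 0.0331 0.063 ]
scene latch_knob 0.51 [218.5, 290.7, 23.4, 14.4] [230.2 296.3] [ 0.534  -0.2818  0.066 ]
scene carriage_knob 0.58 [279.6, 207.6, 38.0, 32.7] [296.9 222.6] [0.5347 0.0091 0.085 ]
scene notch 0.46 [269.1, 261.6, 17.9, 14.9] [279.7 269.1] [ 0.5695 -0.1233  0.038 ]
scene carriage_line 0.91 [283.6, 208.5, 33.5, 30.2] [297.2 222.6] [0.5225 0.0274 0.063 ]
wrist latch_knob 0.96 [310.5, 200.9, 22.9, 86.5] [322.5 241. ] [ 0.5294 -0.2753  0.066 ]
wrist notch 0.82 [75.5, 130.5, 73.1, 63.2] [114.6 167.1] [ 0.5697 -0.1228  0.038 ]
(array([ -0.49, -30.56,   2.65]), array([-1.32, -1.13, -1.86]))
```

Latch lies across and the carriage hasn't moved. The wrist would hit its limit at the carriage, so I'm taking the half-turned grasp on the way.

Request:
send_rows:
  series: [-0.5,-30.5,1,0,0,-65,0.7,-0.5,-30.5,1,0,0,-65,0.7,-0.5,-30.5,1,0,0,-65,0.7,-0.5,-30.5,1,0,0,-65,0.7,-0.5,-30.5,1,0,0,-65,0.7,-0.5,-30.5,1,0,0,-65,0.7,-0.5,-30.5,1,0,0,-65,0.7,-0.5,-30.5,1,0,0,-65,0.7,-0.5,-30.5,1,0,0,-65,0.7,-0.5,-30.5,1,0,0,-65,0.7]

```text
clock: 12.22
tcp_pos: [0.5194, 0.0335, 0.1467]
orientation: [-0.005, 0.831, 0.556, 0.014]
wrist_force: [-0.2, -0.1, 0.9]
finger_gap: 0.06
```

Request:
send_rows:
  series: [0,0,0,0,0,-65,0.7,0,0,0,0,0,-65,0.7,0,0,0,0,0,-65,0.7,0,0,0,0,0,-65,0.7,0,0,0,0,0,-65,0.7,0,0,0,0,0,-65,0.7,0,0,0,0,0,-65,0.7,0,0,0,0,0,-65,0.7,0,0,0,0,0,-65,0.7,0,0,0,0,0,-65,0.7]

```text
clock: 13.05
tcp_pos: [0.5198, 0.0312, 0.1465]
orientation: [0.004, 0.406, 0.914, 0.015]
wrist_force: [-0.7, -0.2, 0.5]
finger_gap: 0.0597
```

```bash
python3 st.py; python3 -c "
from h import *
print(go(.520,.033,.15,94))"
```

```text
13.05 [0.5198 0.0312 0.1465] r,a 0.3104 86.2 F [-0.7 -0.2  0.5] gap 0.0597 j [-0.111  0.213 -0.212  1.13   0.026  0.725] ty 42.1 tz [ 0.019  0.024 -1.   ]
(array([ 0.12,  0.15, -0.34]), array([  1.72,   0.49, -51.91]))
```

Request:
send_rows:
  series: [0.1,0.15,0,1.7,0.5,-52,0.7,0.1,0.15,0,1.7,0.5,-52,0.7,0.1,0.15,0,1.7,0.5,-52,0.7,0.1,0.15,0,1.7,0.5,-52,0.7,0.1,0.15,0,1.7,0.5,-52,0.7,0.1,0.15,0,1.7,0.5,-52,0.7,0.1,0.15,0,1.7,0.5,-52,0.7,0.1,0.15,0,1.7,0.5,-52,0.7,0.1,0.15,0,1.7,0.5,-52,0.7,0.1,0.15,0,1.7,0.5,-52,0.7]

```text
clock: 13.88
tcp_pos: [0.5202, 0.0334, 0.1465]
orientation: [0.0, -0.033, 0.999, 0.0]
wrist_force: [0.5, -0.0, -0.5]
finger_gap: 0.0598
```

```bash
python3 st.py; python3 - <<'E'
from h import *
im=read_camera("wrist"); c=cam("wrist"); cv2.imwrite("pics/w8.png",im)
print(proj(0,[.520,.033,.096],c)); 
for l in("carriage_knob","notch","carriage_line"):
    for q in silhouettes("wrist",l)[:1]: print(l,q["p"],q["box"])
h=cv2.cvtColor(im,cv2.COLOR_BGR2HSV)
m=cv2.inRange(h,(6,170,150),(16,255,255)); ys,xs=np.nonzero(m)
if len(xs): print("orange",xs.min(),xs.max(),ys.min(),ys.max(),len(xs))
E
```

```text
13.8833 [0.5202 0.0334 0.1465] r,a 0.3126 86.2 F [ 0.5 -0.  -0.5] gap 0.0598 j [-9.000e-02  2.300e-01 -1.890e-01  1.151e+00  1.000e-03 -1.570e-01] ty 93.8 tz [ 0.     0.001 -1.   ]
[314.57142205 246.66739241]
carriage_knob 0.98 [267.9, 155.5, 98.2, 133.2]
notch 0.75 [76.4, 245.0, 70.0, 60.0]
carriage_line 0.97 [265.0, 155.0, 98.1, 130.4]
orange 108 335 227 281 946
```

View pics/w8.png

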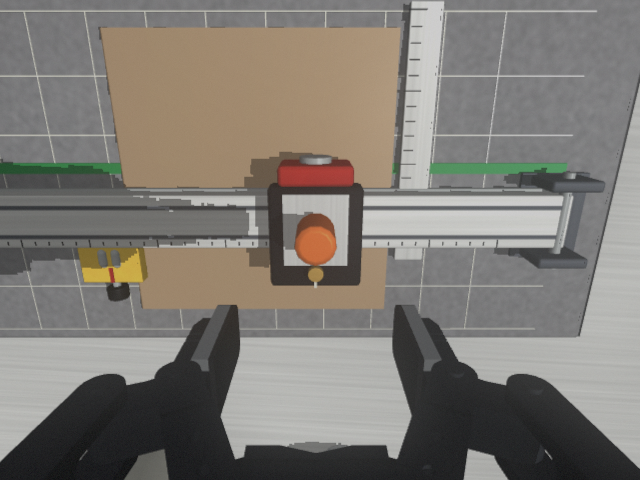

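Knob top at (316,245), close to prediction. White line at about (316,285), red notch line at about (112,275).

```bash
python3 - <<'E'
from h import *
c=cam("wrist"); k=ray(0,316,245.5,.096,c); w=ray(0,316,285,.063,c); n=ray(0,112,275,.038,c)
a,b=ray(0,0,244,.043,c),ray(0,560,244,.043,c); 
y=(b-a)[:2]/np.linalg.norm((b-a)[:2]); print("bar dir",np.degrees(np.arctan2(y[1],y[0])),k,w,n)
for ang in(93.8,94.2):
    u=np.array([np.cos(np.radians(ang)),np.sin(np.radians(ang))]); print("dist",ang,(k-n)[:2]@u,(w-n)[:2]@u,"target",k[:2]-u*((k-n)[:2]@u))
print(go(k[0],k[1],.053,94))
E
```

```text
bar dir 94.03549570636568 [0.51913869 0.03398005 0.096     ] [0.56045594 0.03697294 0.063     ] [ 0.57472539 -0.11976296  0.038     ]
dist 93.8 0.15708895174876783 0.15733700285099653 target [ 0.52954959 -0.12276353]
dist 94.2 0.15740120254268689 0.1573600505818099 target [ 0.53066647 -0.12299844]
(array([0.09, 0.04, 9.35]), array([ 0.03, -0.  ,  0.02]))
```

Request:
send_rows:
  series: [0.1,0,4,0,0,0,0.7,0.1,0,7.5,0,0,0,0.7,0.1,0,9.3,0,0,0,0.7,0.1,0,9.3,0,0,0,0.7,0.1,0,9.3,0,0,0,0,0.1,0,9.3,0,0,0,0,0.1,0,9.3,0,0,0,0,0.1,0,9.3,0,0,0,0,0.1,0,9.3,0,0,0,0,0.1,0,9.3,0,0,0,0]
  newtons: 40

```text
clock: 14.92
tcp_pos: [0.5208, 0.0335, 0.0556]
orientation: [0.002, -0.036, 0.999, -0.0]
wrist_force: [-0.6, -0.3, 6.0]
finger_gap: 0.0229
```

```bash
python3 st.py
```

```text
14.9167 [0.5208 0.0335 0.0556] r,a 0.3128 86.1 F [-0.6 -0.3  6. ] gap 0.0229 j [-0.09   0.296 -0.339  0.932  0.    -0.162] ty 94.1 tz [ 0.004  0.    -1.   ]
```

Request:
send_rows:
  series: [0,-0.5,-0.2,0,0,0,0,0,-1.5,-0.2,0,0,0,0,0,-3,-0.2,0,0,0,0,0,-4.5,-0.2,0,0,0,0,0,-6,-0.2,0,0,0,0,0,-7.5,-0.2,0,0,0,0,0,-9,-0.2,0,0,0,0,0,-10.5,-0.2,0,0,0,0,0,-12,-0.2,0,0,0,0,0,-13,-0.2,0,0,0,0]

```text
clock: 15.75
tcp_pos: [0.5294, -0.097, 0.0558]
orientation: [0.001, -0.036, 0.999, 0.0]
wrist_force: [2.5, 1.4, -2.7]
finger_gap: 0.0223
```

Request:
send_rows:
  series: [0,0,0,0,0,0,0,0,0,0,0,0,0,0,0,0,0,0,0,0,0]

```text
clock: 16.0
tcp_pos: [0.5293, -0.0961, 0.0558]
orientation: [0.001, -0.036, 0.999, -0.0]
wrist_force: [3.8, -1.1, -2.2]
finger_gap: 0.0225
```

```bash
cat >> st.py <<'E'
u=np.array([np.cos(np.radians(94.05)),np.sin(np.radians(94.05))])
print("slid",(np.array([.5208,.0335])-s["tcp_pos"][:2])@u,"F along",s["wrist_force"][:2]@u)
E
python3 st.py; python3 - <<'E'
from h import *
for n in("top","scene"):
    read_camera(n)
    for q in silhouettes(n,"carriage")[:1]: print(n,q["box"])
E
```

```text
16.0 [ 0.5293 -0.0961  0.0558] r,a 0.1849 80.7 F [ 3.8 -1.1 -2.2] gap 0.0225 j [-0.329  0.326 -0.296  0.948  0.    -0.401] ty 94.1 tz [ 0.002 -0.    -1.   ]
slid 0.12983273577501261 F along -1.3891483577016324
scene [254.0, 243.4, 36.9, 21.4]
```

Moving with it at 130 mm of about 157. Now small steps toward the click.

Request:
send_rows:
  series: [0,-0.4,0,0,0,0,0,0,-0.8,0,0,0,0,0,0,-1.2,0,0,0,0,0,0,-1.5,0,0,0,0,0,0,-1.5,0,0,0,0,0]

```text
clock: 16.62
tcp_pos: [0.5302, -0.1105, 0.0558]
orientation: [0.001, -0.036, 0.999, 0.001]
wrist_force: [5.6, 1.0, -1.0]
finger_gap: 0.0224
```

```bash
python3 st.py
```

```text
16.6167 [ 0.5302 -0.1105  0.0558] r,a 0.1709 79.6 F [ 5.6  1.  -1. ] gap 0.0224 j [-0.355  0.333 -0.286  0.951  0.002 -0.428] ty 94.2 tz [ 0.001  0.001 -1.   ]
slid 0.14426558107945076 F along 0.6091715673362719
```

Request:
send_rows:
  series: [0,-0.15,0,0,0,0,0,0,-0.3,0,0,0,0,0,0,-0.3,0,0,0,0,0]

```text
clock: 16.87
tcp_pos: [0.5303, -0.1132, 0.0558]
orientation: [0.001, -0.037, 0.999, 0.001]
wrist_force: [5.0, 1.4, -2.0]
finger_gap: 0.0227
```

```bash
python3 st.py
```

```text
16.8667 [ 0.5303 -0.1132  0.0558] r,a 0.1681 79.4 F [ 5.   1.4 -2. ] gap 0.0227 j [-0.359  0.334 -0.284  0.952  0.002 -0.432] ty 94.2 tz [ 0.001  0.001 -1.   ]
slid 0.1470554693398175 F along 1.0747550589127322
```

Request:
send_rows:
  series: [0,-0.15,0,0,0,0,0,0,-0.3,0,0,0,0,0,0,-0.3,0,0,0,0,0]

```text
clock: 17.12
tcp_pos: [0.5305, -0.1146, 0.0558]
orientation: [0.001, -0.037, 0.999, 0.002]
wrist_force: [5.3, 6.1, 1.1]
finger_gap: 0.0228
```

```bash
python3 st.py
```

```text
17.1167 [ 0.5305 -0.1146  0.0558] r,a 0.1669 79.2 F [5.3 6.1 1.1] gap 0.0228 j [-0.364  0.335 -0.282  0.954  0.005 -0.438] ty 94.2 tz [ 0.001  0.004 -1.   ]
slid 0.14837410230609632 F along 5.741268605356735
```

Request:
send_rows:
  series: [0,-0.2,0,0,0,0,0,0,-0.4,0,0,0,0,0,0,-0.4,0,0,0,0,0]

```text
clock: 17.37
tcp_pos: [0.5307, -0.1189, 0.0558]
orientation: [0.001, -0.037, 0.999, 0.002]
wrist_force: [4.9, 2.7, -0.0]
finger_gap: 0.0229
```

```bash
python3 st.py
```

```text
17.3667 [ 0.5307 -0.1189  0.0558] r,a 0.1627 78.9 F [ 4.9  2.7 -0. ] gap 0.0229 j [-0.37   0.337 -0.279  0.954  0.003 -0.444] ty 94.2 tz [ 0.001  0.003 -1.   ]
slid 0.15272217647309907 F along 2.3774834475424442
```

Request:
send_rows:
  series: [0,-0.2,0,0,0,0,0,0,-0.2,0,0,0,0,0,0,-0.2,0,0,0,0,0]

```text
clock: 17.62
tcp_pos: [0.531, -0.1225, 0.0558]
orientation: [0.001, -0.037, 0.999, 0.0]
wrist_force: [5.4, 0.3, -0.7]
finger_gap: 0.0227
```

```bash
python3 st.py
```

```text
17.6167 [ 0.531  -0.1225  0.0558] r,a 0.1592 78.5 F [ 5.4  0.3 -0.7] gap 0.0227 j [-0.375  0.339 -0.277  0.954  0.001 -0.448] ty 94.2 tz [ 0.001  0.    -1.   ]
slid 0.15633660284877876 F along -0.03925050165064142
```

The force rose to 6 N and dropped to zero, which is the click. One last look at the two lines and the latch.

```bash
python3 - <<'E'
from h import *
im=read_camera("wrist"); c=cam("wrist"); s=read_camera("scene")
u,v=proj(0,[.5747,-.1198,.038],c); print(u,v); u,v=int(u),int(v); x0,y0=max(u-50,0),max(v-60,0); print("crop origin",x0,y0)
a=cv2.resize(im[y0:y0+100,x0:x0+100],(400,400),interpolation=cv2.INTER_CUBIC)
b=cv2.resize(s[220:340,180:300],(400,400),interpolation=cv2.INTER_CUBIC)
cv2.imwrite("pics/f9.png",np.hstack([a,b])); np.savez("w9.npz",K=c[0],p=c[1],M=c[2])
E
python3 st.py
```

```text
314.51561975809045 340.3842378734061
crop origin 264 280
17.7167 [ 0.531  -0.1226  0.0558] r,a 0.1591 78.5 F [ 4.3  0.6 -0.6] gap 0.0226 j [-0.375  0.339 -0.277  0.954  0.001 -0.448] ty 94.2 tz [ 0.001  0.    -1.   ]
slid 0.15644534765251383 F along 0.2516555229645501
```

View pics/f9.png

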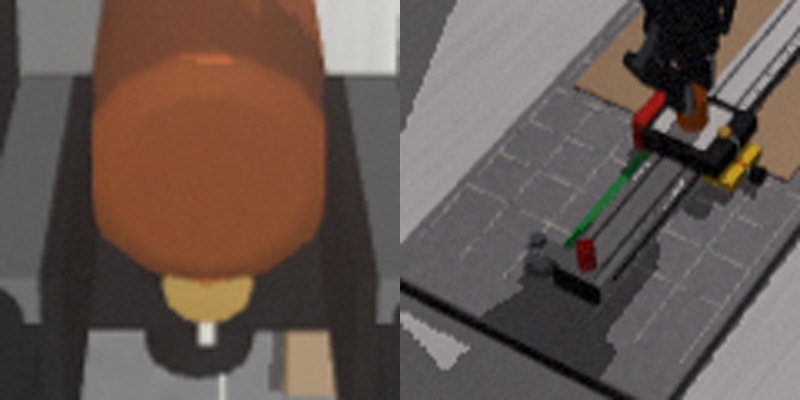

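Latch is across the bar end, and the carriage sits beside the stop. The saddle hides the red line, so I'll find the notch centre by force with a small push on and back.

Request:
send_rows:
  series: [0,-0.1,0,0,0,0,0,0,-0.2,0,0,0,0,0,0,-0.2,0,0,0,0,0]

```text
clock: 17.97
tcp_pos: [0.5311, -0.1239, 0.0558]
orientation: [0.001, -0.037, 0.999, 0.001]
wrist_force: [5.9, 2.1, 0.2]
finger_gap: 0.0225
```

```bash
python3 st.py
```

```text
17.9667 [ 0.5311 -0.1239  0.0558] r,a 0.1579 78.4 F [5.9 2.1 0.2] gap 0.0225 j [-0.378  0.34  -0.276  0.955  0.002 -0.451] ty 94.2 tz [ 0.001  0.002 -1.   ]
slid 0.15770220692004136 F along 1.7058928018197763
```

Request:
send_rows:
  series: [0,-0.1,0,0,0,0,0,0,-0.2,0,0,0,0,0,0,-0.2,0,0,0,0,0]

```text
clock: 18.22
tcp_pos: [0.5311, -0.1245, 0.0558]
orientation: [0.001, -0.037, 0.999, 0.002]
wrist_force: [5.0, 7.1, 1.7]
finger_gap: 0.0225
```

```bash
python3 st.py
```

```text
18.2167 [ 0.5311 -0.1245  0.0558] r,a 0.1572 78.3 F [5.  7.1 1.7] gap 0.0225 j [-0.38   0.34  -0.275  0.956  0.005 -0.454] ty 94.2 tz [ 0.001  0.005 -1.   ]
slid 0.1583788068321884 F along 6.681854518224039
```

Request:
send_rows:
  series: [0,0.15,0,0,0,0,0,0,0.3,0,0,0,0,0,0,0.3,0,0,0,0,0,0,0.3,0,0,0,0,0,0,0.3,0,0,0,0,0,0,0.3,0,0,0,0,0]

```text
clock: 18.72
tcp_pos: [0.5311, -0.1235, 0.0558]
orientation: [0.001, -0.036, 0.999, 0.0]
wrist_force: [5.9, 1.0, -0.6]
finger_gap: 0.0225
```

```bash
python3 st.py
```

```text
18.7167 [ 0.5311 -0.1235  0.0558] r,a 0.1582 78.4 F [ 5.9  1.  -0.6] gap 0.0225 j [-0.376  0.339 -0.277  0.954  0.001 -0.449] ty 94.2 tz [ 0.001  0.001 -1.   ]
slid 0.1573474644970799 F along 0.6210026537338238
```

```bash
python3 - <<'E'
from h import *
read_camera("top")
for l in("paper_cup","glue_bottle","tape_roll","phone","notch"):
    for q in silhouettes("top",l)[:1]: print(l,q["box"])
for q in silhouettes("scene","latch_knob")[:1]: print("latch",q["box"])
s=get_state(); print(s["clock"],s["tcp_pos"],s["wrist_force"],s["finger_gap"]); print(hand_in())
E
```

```text
paper_cup [334.8, 156.4, 27.6, 39.0]
glue_bottle [277.1, 170.0, 13.4, 16.0]
tape_roll [96.0, 258.4, 37.6, 33.6]
phone [480.0, 263.7, 39.2, 58.2]
latch [248.6, 244.4, 38.9, 33.8]
19.0667 [ 0.53105352 -0.12355538  0.05576153] [ 5.0708971   0.23057836 -1.11243687] 0.02244314840983339
the job is handed in; nothing more can be done
None
```

I turned the latch to its stop, slid the carriage until its ball clicked into the notch, and handed in at 19 s of 61 s with the knob still gripped. `hand_in()` gave no verdict.

**Latch:** it moved only 0.4 mm for a further 5 mm of commanded push, at 14 N, so it was at its stop. The last scene picture shows it lying across the bar end.

**Carriage:**
- The resistance rose to about 6 N at 148 mm of travel and had gone by 156 mm, which was the click.
- A small push on found the far side of the notch at about 158.4 mm, and I backed off to 157.35 mm. The wrist camera had put the notch 157.2 mm from the start.
- At hand-in it was still, with under 1 N along the bar, a 22 mm finger gap and a 40 N grip setting.

**Bystanders:** the networks' boxes in the top view were within a few pixels of the start.

**What failed or disagreed:**
- My first close on the latch knob missed. The cameras showed the fingertips 2 to 4 cm behind the reported TCP, so I gripped lower.
- Joint 6 hit its limit partway through the latch turn and the force reached about 26 N. I turned the wrist back and finished the turn.
- The saddle hid the red line at the end, so the final position rests on force and the earlier distance measurement, not on seeing the lines aligned.
- The notch and final latch detections in the last check were no use: the notch was not reported, and the latch box landed on the carriage.

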